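# Hold a welded post foot to the fume extractor with tongs

### The job

Pick up the spring tongs by their wooden grips, close their jaws round the tube of the freshly welded post foot (the short tube on a small square plate) standing on the firebrick, and hold it up with the tongs in front of the middle of the fume extractor's round mouth, a hand's breadth or less away from it. Finish while still holding it there, still, in the tongs: do not put it down or let go. Never touch the post foot with the gripper itself, do not touch the extractor, and leave the other things on the bench where they are.

Things in the scene. Friction and masses are not known exactly. Their poses are not given: they have to be found in the camera images.
- tongs: Spring tongs lying on edge on the bench: two sheet-steel arms hinged at the tail, held apart by a spring; about 245 mm long, 75 mm wide at the jaws, 36 mm tall, 0.2 kg. Origin: on the underside, midway between the two wooden grips; x points along the tongs to the jaws, y to the left arm, z up. The tail hinge (28 mm across) is 120 mm behind the origin, a stub behind it ends at 146 mm.
- tongs_grips (a point): Midway between the two grips, 18 mm above the underside; axes as the tongs. Grips: wooden plates 70 mm long (x), 36 mm tall; 56 mm over their outer faces when open, 36 mm with the jaws on a 27 mm tube. Squeeze them across y: the spring pushes back with 6 N a grip open, 9 N on the tube. Squeezed to 52 mm the tongs can be carried with jaws open; 40 N or so holds the tube firmly, under 20 N weakly.
- tongs_jaws (a point): Midway between the two V-shaped jaws, 80 mm ahead of the grips' middle and 18 mm above the underside; axes as the tongs. The jaws are 20 mm tall (10 mm above and below this point) and reach 16 mm ahead of and behind it; the clear gap between their edges is 50 mm when open, about 43 mm with the grips squeezed to 52 mm.
- tongs_left: The tongs' left arm (on +y) with its grip and jaw. Origin on the tail hinge, 18 mm above the underside.
- tongs_right: The tongs' right arm (on -y) with its grip and jaw. Origin on the tail hinge, 18 mm above the underside.
- foot: The welded post foot: a steel tube 27 mm in diameter standing on a square plate 40 x 40 x 5 mm, 50 mm tall in all, about 0.09 kg. It stands loose on the firebrick. Origin: centre of the plate's underside, z up along the tube.
- foot_tube (a point): The point on the tube's axis 30 mm above the foot's underside (the tube runs from 5 to 50 mm): where the middle of the jaws should grip.
- brick: The firebrick, 110 x 100 x 25 mm, fixed on the bench. Origin: centre of its underside.
- extractor: Benchtop fume extractor, fixed: a low yellow box with a hose and a dark flared round nozzle. Origin: on the bench below the centre of the nozzle's mouth; the mouth faces along its own -x, the box (145 mm tall, 260 mm wide, handle on top) lies behind at x 180 to 420 mm. The nozzle spans 125 to 255 mm above the bench, free below.
- mouth (a point): The centre of the nozzle's round mouth (130 mm across), 190 mm above the bench. Its own -x points straight out of the mouth, z is up.
- nut: a loose M20 hex nut, 34 mm across, 14 mm tall, lying flat; a bystander. Origin: centre of its underside.
- hammer: a hammer lying flat on the bench, handle along its own -x, about 0.3 m long; a bystander.
- spray: an upright aluminium spray tin, 60 mm across, 150 mm tall; a bystander. Origin: centre of its underside.
- pipe: a plain pipe offcut standing upright, 42 mm across, 75 mm tall, with no plate under it; a bystander. Origin: centre of its underside.
- offcut: a flat steel offcut 70 x 50 x 8 mm; a bystander. Origin: centre of its underside.
- brush: a hand brush lying flat; a bystander.
- square: a magnetic welding square, 100 mm sides, 16 mm tall, lying flat; a bystander. Origin: centre of its underside.
Things that resemble listed ones, but are neither listed nor needed, are in the scene too. Leave any purple look-alike of the tongs alone.

How it is judged:
On the way, in this order (a step that is already met when the one before it is completed fails the run):
1. the tongs are gripped and lifted clear of the bench (contact force between the fingers and tongs above 1 N and height (world z) of tongs above 0.02 m), for 0.2 s.
2. both jaws are closed on the post foot's tube (contact force between each of tongs_left, tongs_right and foot above 1.5 N and distance between tongs_jaws and foot_tube below 0.03 m), for 0.2 s.
At the end, for the whole second after the job is handed in: The gripper holds the tongs, both jaws press on the post foot's tube (jaw middle within 30 mm of its grip point), and that point is still, 15 to 130 mm in front of the mouth and within 50 mm of its centre line sideways and in height, touching nothing but the tongs (all of step 2 and contact force between the fingers and tongs above 2 N and x of foot_tube in the frame of mouth between -0.13 and -0.015 m and y of foot_tube in the frame of mouth between -0.05 and 0.05 m and z of foot_tube in the frame of mouth between -0.05 and 0.05 m and linear speed of foot below 0.03 m/s and contact force between each of foot, tongs and extractor below 0.1 N); the arm keeps its last pose, push and grip.
It fails at once if the gripper or arm touches the post foot (contact force between the arm and foot above 0.5 N).
It fails at once if the fingers touch the post foot (contact force between the fingers and foot above 0.5 N).
It fails at once if the extractor is touched (contact force between extractor and anything else above 1.5 N).
It fails at once if a bystander is moved more than 25 mm (distance of any of nut, hammer, spray, pipe, offcut, brush, square from where it was at the start of the episode above 0.025 m).
It also fails if it takes over 51 s, if anything falls off the work surface, if the arm or the gripper's body presses on something with over 40 N, if the wrist force passes 120 N, or if a joint passes its speed limit or range.

### The arm

A 6-joint arm with a two-finger parallel gripper is mounted at the origin on the work surface. World frame = base frame: x ahead of the robot, y to its left, z up, the work surface at z = 0. Lengths are in m, angles in rad, forces in N, time in s.
With the tool pointing down it reaches from about 0.2 to 0.875 m from the base axis. Payload 3.4 kg.
Tool frame: the origin (TCP) lies between the finger pads; the fingertips stand 25 mm ahead of it and the grasp point (between the pads) lies 6 mm ahead of it (r.nose_length is the z of the fingertips in the tool frame, in m); z points along the fingers, x is the direction in which the jaws open and shut, and the axes are right-handed (so a half turn about z gives the same grasp; the last joint's range is limited). The gripper opens to 94 mm and grips with 3 to 60 N. Pads are 16 mm wide; open, the fingers measure 119 mm over their backs; the gripper's body (75 mm by 177 mm) begins 78 mm behind the grasp point.
Start: joints at [1.21, 0.276, 1.505, -0, 1.361, -0.121], TCP at [0.137, 0.559, 0.23] pointing down, gripper open.
Joint ranges: [-2.89, 2.89], [-0.75, 2.08], [0.22, 2.7], [-1.18, 4.32], [0.11, 2.71], [-2.7, 2.7]. Speed limits (rad/s): [2.57, 2.57, 3.14, 3.14, 3.14, 3.14].

### API

Orientations are given as a unit quaternion [w, x, y, z].
In Python, from plant import r, gripper_to, inverse_kinematics, vision, models, telemetry gives the robot as it stands. Calls block until the motion is done:
- r.move_to(position, orientation): joint-space move of the TCP to a pose.
- r.move_l(position, rot=None, vel=0.15, guard=None): straight line of the TCP; rot=None keeps the orientation; vel is the mean speed in m/s. With guard (N) it stops when the force on the tool has changed by that much, and returns True; else False.
- r.movej(angles): joint-space move.
- gripper_to(opening, f_grip=None): finger opening in m; f_grip is the grip in N (None keeps the last); returns when the fingers have stopped.
- r.hold(seconds).
- inverse_kinematics(position, orientation): joint angles nearest the present ones, or None.
- vision.snapshot(name): name is "scene" or "top"; returns the picture (400x640x3 uint8, red, green, blue); there is no depth.
- vision.get_calibration(name): a dict with "fx", "fy", "cx", "cy" (pixels), "position" and "orientation" of the camera in the world. Camera axes: x right, y down, z forward; pixel columns grow to the right and rows downward; lengths in m; the calibration is good to about 2 mm. A picture is of the moment at which its call begins. get_calibration takes no time and is no camera call.
A pose or a line that the arm cannot do raises r.PlanningError and nothing moves.
- r.sign_off(): hands the job in, once; it reports no verdict.
Trained networks look in the newest picture that a camera, given by its name, has taken for a name from the list of things; names that differ only in an ending like _2 or _b are one class to them, and where a whole thing is asked for, a point or a joint stands for the part that bears it (a point fixed in the world has none). Each returns a list of dicts, best first, with "score" (0 to 1); they miss things now and then, are a little off and sometimes report something else, mostly with a low value. They report only what shows in the picture. A call takes as long as a camera call. They do not tell look-alikes from the thing itself.
- models.boxes_of(thing, camera): "at" ([x, y, z] in m, in world coordinates, good to about 4 mm: the middle of the surface that is visible of it).
- models.regions_of(thing, camera): "pixels" (400x640 bool, what is visible of it).
- models.mark_of(thing, camera): "at" ([x, y, z] in m, in world coordinates, good to about 4 mm: a listed point, or the origin of a listed thing).
Readings, each from a call of its own:
- telemetry.current_t(): time.
- telemetry.current_joints(): joint angles.
- telemetry.current_dq(): joint speeds.
- telemetry.current_joint_efforts(): joint torques, N m.
- telemetry.current_ee_pos(): TCP position.
- telemetry.current_tool_rot(): TCP orientation.
- telemetry.current_wrist_force(): force on the tool from outside, world axes, zero at the start.
- telemetry.current_torque(): the same for the moment, N m.
- telemetry.current_opening(): finger opening in m.
Only numpy, scipy, OpenCV 4.12 (cv2) and the standard library are available. Lean on these libraries where they do the work, as an engineer would, in place of code of your own. Each camera call takes 0.05 s, during which the arm holds its last target.

## Working session

There is one attempt and no reset: what is moved stays moved. The work goes in short steps, each a Python script; the robot and the scene stay as the last script left them, time stands still between calls to the robot, and variables do not carry over. Pictures are saved under pics/ and viewed, and the job is handed in when it is done.

```bash
ls; mkdir -p pics
python3 - <<'E'
from plant import r, vision, models, telemetry
import cv2
for c in ["scene","top"]:
    im=vision.snapshot(c); cv2.imwrite(f"pics/{c}0.png",im[:,:,::-1])
    k=vision.get_calibration(c); print(c,k)
    for t in ["tongs","tongs_grips","tongs_jaws","foot","foot_tube","mouth","extractor","brick","pipe","spray","nut","hammer","brush","square","offcut"]:
        try: print(t,[(round(d["score"],2),[round(float(v),3) for v in d["at"]]) for d in models.mark_of(t,c)[:4]])
        except Exception as e: print(t,e)
print(telemetry.current_t(),telemetry.current_tool_rot())
E
```

```text
pics
scene {'fx': 432.1240392915342, 'fy': 432.1240392915342, 'cx': 333.648769168921, 'cy': 200.2359117189045, 'position': array([ 1.26143104, -0.48688771,  1.25747156]), 'orientation': array([-0.29180164,  0.81555065,  0.47239326, -0.16301393])}
tongs [(0.84, [0.547, 0.089, 0.002]), (0.83, [0.28, -0.316, -0.006]), (0.53, [0.246, 0.451, 0.002]), (0.41, [0.401, -0.11, -0.002])]
tongs_grips [(0.88, [0.55, 0.085, 0.019]), (0.6, [0.276, -0.318, 0.022]), (0.5, [0.249, 0.453, 0.016])]
tongs_jaws [(0.97, [0.625, 0.085, 0.019]), (0.57, [0.352, -0.325, 0.019]), (0.48, [0.292, 0.387, 0.023]), (0.34, [0.4, -0.112, 0.001])]
foot [(0.48, [0.586, -0.336, 0.024])]
foot_tube [(0.73, [0.372, 0.265, -0.002]), (0.65, [0.586, -0.33, 0.056]), (0.52, [0.423, 0.089, 0.021])]
mouth [(0.64, [0.587, 0.351, 0.191])]
extractor [(0.75, [0.628, 0.086, 0.02])]
brick [(0.68, [0.567, -0.334, -0.002])]
pipe [(0.69, [0.588, -0.33, 0.052]), (0.61, [0.744, 0.103, -0.002]), (0.38, [0.425, 0.089, 0.02]), (0.17, [0.423, 0.086, 0.02])]
spray [(0.75, [0.744, 0.178, 0.001])]
nut [(0.46, [0.626, -0.115, -0.001])]
hammer [(0.97
[... 746 characters left out ...]
4, 0.015])]
foot [(0.57, [0.585, -0.336, 0.021])]
foot_tube [(0.52, [0.584, -0.34, 0.055]), (0.43, [0.586, -0.336, 0.021])]
mouth [(0.7, [0.587, 0.354, 0.191])]
extractor [(0.64, [0.589, 0.353, -0.004])]
brick [(0.72, [0.565, -0.332, 0.001]), (0.27, [0.546, 0.087, 0.0]), (0.21, [0.587, -0.336, 0.024])]
pipe [(0.5, [0.745, 0.102, 0.001])]
spray [(0.6, [0.745, 0.182, 0.002])]
nut [(0.65, [0.63, -0.112, -0.003])]
hammer [(0.62, [0.754, -0.161, 0.003]), (0.34, [0.548, 0.088, -0.001])]
brush [(0.75, [0.502, -0.46, -0.002])]
square [(0.68, [0.375, 0.26, -0.0])]
offcut [(0.54, [0.428, 0.09, 0.017]), (0.53, [0.398, -0.108, -0.0])]
1.6 [-1.47420612e-05  7.86602356e-01  6.17459903e-01  4.19732202e-05]
```

View pics/scene0.png

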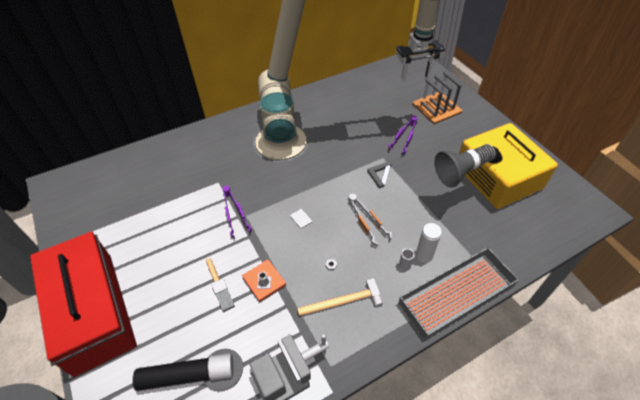

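View pics/top0.png

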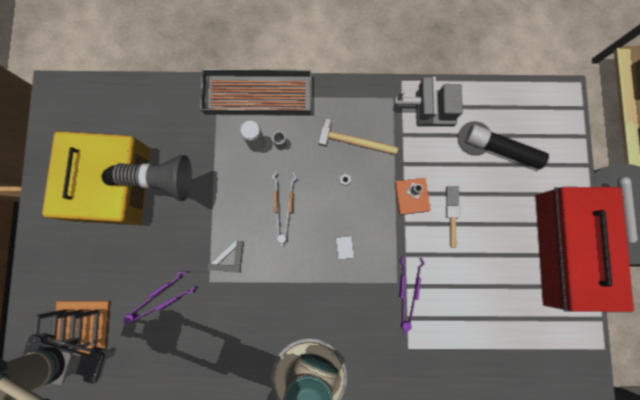

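Picture: the tongs candidates in the top view are the steel pair with wooden grips at about (284,208) and two purple look-alikes at (160,297) and (411,293). The steel pair fits. The foot on the orange brick is at (416,190), and the plain pipe, with no plate, is at (279,138). The mouth is at about (187,177), facing right (-y). I'll confirm this in an enlarged crop.

```bash
cat > h.py <<'E'
import numpy as np, cv2
from plant import r, gripper_to, inverse_kinematics, vision, models, telemetry
from scipy.spatial.transform import Rotation as R
def cam(c):
    k=vision.get_calibration(c); q=k["orientation"]; return k,R.from_quat([q[1],q[2],q[3],q[0]])
def proj(p,c):
    k,o=cam(c); v=o.inv().apply(np.atleast_2d(p)-k["position"]); return np.c_[k["fx"]*v[:,0]/v[:,2]+k["cx"],k["fy"]*v[:,1]/v[:,2]+k["cy"]]
def back(uv,z,c):
    k,o=cam(c); uv=np.atleast_2d(uv).astype(float)
    d=o.apply(np.c_[(uv[:,0]-k["cx"])/k["fx"],(uv[:,1]-k["cy"])/k["fy"],np.ones(len(uv))])
    return k["position"]+d*((z-k["position"][2])/d[:,2])[:,None]
def quat(yaw): # tongs x at yaw, tool down, tool x across (tongs -y or +y)
    m=np.array([[np.sin(yaw),np.cos(yaw),0],[-np.cos(yaw),np.sin(yaw),0],[0,0,-1]]) # cols: x=( s,-c,0), y=(c,s,0), z=down
    q=R.from_matrix(m).as_quat(); return np.array([q[3],q[0],q[1],q[2]])
def crop(c,u,v,w,h,s,name,marks=()):
    im=vision.snapshot(c)[:,:,::-1].copy()
    a=cv2.resize(im[v:v+h,u:u+w],None,fx=s,fy=s,interpolation=cv2.INTER_CUBIC)
    for p in marks:
        x,y=(np.array(p)-[u,v]+.5)*s; cv2.drawMarker(a,(int(x),int(y)),(0,255,0),cv2.MARKER_CROSS,12,1)
    cv2.imwrite(f"pics/{name}.png",a); return a
E
python3 - <<'E'
from h import *
f=[.585,-.336]
m=proj([[*f,.075],[*f,.055],[*f,.030],[.549,.0868,.036],[.6275,.0845,.028],[.429,.089,.036]],"top")
a=crop("top",255,165,60,85,5,"t1",m)
b=crop("top",385,165,60,60,6,"t2",m)
m=proj([[*f,.075],[*f,.055],[*f,.030],[.587,.352,.19]],"scene")
c=crop("scene",235,250,60,60,6,"t3",m)
a=cv2.resize(a,(282,400)); cv2.imwrite("pics/t.png",np.hstack([a,cv2.resize(b,(255,400))[:,:],cv2.resize(c,(255,400))]))
for c in ["top","scene"]:
    for t in ["tongs_left","tongs_right"]: print(t,[(round(d["score"],2),np.round(d["at"],3)) for d in models.mark_of(t,c)[:3]])
    L=models.regions_of("extractor",c)
    for d in L[:2]:
        ys,xs=np.nonzero(d["pixels"]); print(c,d["score"],xs.min(),xs.max(),ys.min(),ys.max(),len(xs))
crop("top",35,120,190,110,4,"t4",proj([[.587,.352,.19]],"top"))
E
```

```text
tongs_left [(0.79, array([ 0.161, -0.302,  0.02 ])), (0.74, array([0.182, 0.553, 0.016])), (0.45, array([0.428, 0.093, 0.018]))]
tongs_right [(0.83, array([ 0.159, -0.299,  0.016])), (0.64, array([0.183, 0.555, 0.018]))]
top 0.83 42 191 132 224 10066
top 0.51 273 292 175 242 118
tongs_left [(0.54, array([ 0.587, -0.337,  0.026])), (0.53, array([0.424, 0.09 , 0.021])), (0.47, array([ 0.16 , -0.3  ,  0.018]))]
tongs_right [(0.7, array([0.428, 0.087, 0.017])), (0.58, array([0.178, 0.554, 0.012]))]
scene 0.77 434 556 124 208 6320
```

View pics/t.png

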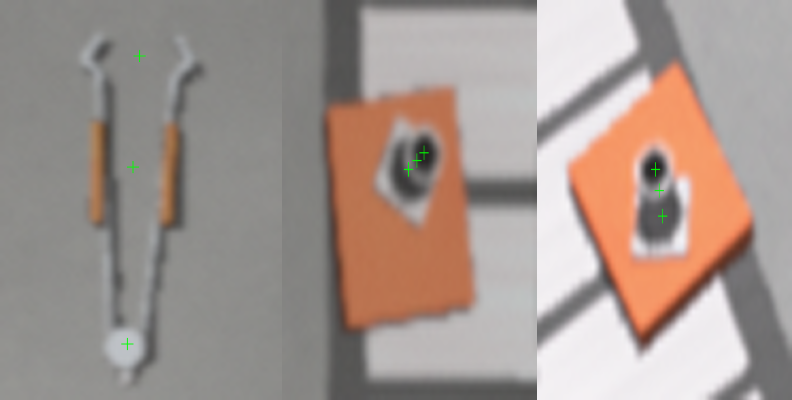

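View pics/t4.png

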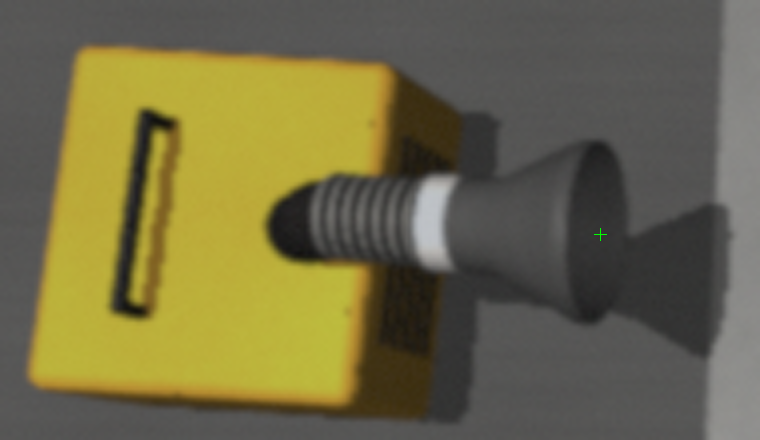

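The crops confirm the steel tongs with wooden grips and the foot (tube plus plate) on the brick. My projected points land on the hinge, the grip middle, the tube top and the mouth. Next: the mouth's facing direction from the box edges, and reachability.

Run:
```python
from h import *
px=np.array([[388,65],[350,405],[30,383],[80,48]])/4+[35,120]
P=back(px,.145,"top"); print(np.round(P,3))
e=P[1]-P[0]; n=np.array([-e[1],e[0]]); n/=np.linalg.norm(n[:2]); print("normal",n, np.degrees(np.arctan2(n[1],n[0])), np.linalg.norm(e))
e=P[2]-P[3]; print(np.degrees(np.arctan2(e[0],-e[1])), np.linalg.norm(P[3]-P[0]))
for nm,p,y in [("tongs",(.549,.0868),[-1.3,178.7])]:
    for a in y:
        for z in (.028,.2): print(nm,a,z,inverse_kinematics([*p,z],quat(np.radians(a))))
f=np.array([.585,-.336]); 
for a in [-30,-45,-60]:
    u=np.array([np.cos(np.radians(a)),np.sin(np.radians(a))])
    print("foot",a,[np.round(inverse_kinematics([*(f-.08*u),z],quat(np.radians(a))),2).tolist() for z in (.06,.2)])
g=np.array([.587,.352-.08])
for a in [0,30,45,60,90]:
    u=np.array([np.cos(np.radians(a)),np.sin(np.radians(a))])
    q=inverse_kinematics([*(g-.08*u),.195],quat(np.radians(a))); print("mouth",a,None if q is None else np.round(q,2).tolist())
print(telemetry.current_opening(), telemetry.current_t())
```

```text
[[0.722 0.529 0.145]
 [0.469 0.54  0.145]
 [0.483 0.77  0.145]
 [0.733 0.758 0.145]]
normal [-0.04112168 -0.99915415] -92.35676297254223 0.2535789452641264
-92.9155987255567 0.22875980262640794Traceback (most recent call last):
  File "<stdin>", line 8, in <module>
  File "h.py", line 14, in quat
    q=R.from_matrix(m).as_quat(); return np.array([q[3],q[0],q[1],q[2]])
      ~~~~~~~~~~~~~^^^
  File "scipy/spatial/transform/_rotation.pyx", line 1143, in scipy.spatial.transform._rotation.Rotation.from_matrix
ValueError: Non-positive determinant (left-handed or null coordinate frame) in rotation matrix 0: [[-0.02268733  0.99974261  0.        ]
 [-0.99974261 -0.02268733  0.        ]
 [ 0.          0.         -1.        ]].
```

```bash
sed -i 's/\[np.sin(yaw),np.cos(yaw),0\],\[-np.cos(yaw),np.sin(yaw),0\]/[np.sin(yaw),-np.cos(yaw),0],[-np.cos(yaw),-np.sin(yaw),0]/' h.py
python3 - <<'E'
from h import *
f=lambda q: None if q is None else np.round(q,2).tolist()
for a in (-1.3,178.7):
        for z in (.028,.2): print("tongs",a,z,f(inverse_kinematics([.549,.0868,z],quat(np.radians(a)))))
ft=np.array([.585,-.336]); g=np.array([.587,.352])-.075*np.array([.045,.999])
for nm,t,zs,A in [("foot",ft,(.06,.2),[-30,-45,-60]),("mouth",g,(.195,),[0,30,45,60,90])]:
  for a in A:
   for fl in (0,180):
    u=np.array([np.cos(np.radians(a)),np.sin(np.radians(a))])
    print(nm,a,fl,[f(inverse_kinematics([*(t-.08*u),z],quat(np.radians(a+fl)))) for z in zs])
E
```

```text
tongs -1.3 0.028 [0.03, 0.43, 1.83, -0.0, 0.88, 1.63]
tongs -1.3 0.2 [0.03, 0.27, 1.6, -0.0, 1.28, 1.63]
tongs 178.7 0.028 [0.03, 0.43, 1.83, -0.0, 0.88, -1.52]
tongs 178.7 0.2 [0.03, 0.27, 1.6, -0.0, 1.28, -1.52]
foot -30 0 [[-0.64, 0.44, 1.7, -0.0, 0.99, 1.46], [-0.64, 0.32, 1.51, -0.0, 1.31, 1.46]]
foot -30 180 [[-0.64, 0.44, 1.7, -0.0, 0.99, -1.69], [-0.64, 0.32, 1.51, -0.0, 1.31, -1.69]]
foot -45 0 [[-0.6, 0.45, 1.7, -0.0, 1.0, 1.75], [-0.6, 0.33, 1.51, -0.0, 1.31, 1.75]]
foot -45 180 [[-0.6, 0.45, 1.7, -0.0, 1.0, -1.39], [-0.6, 0.33, 1.51, -0.0, 1.31, -1.39]]
foot -60 0 [[-0.57, 0.46, 1.68, -0.0, 1.01, 2.05], [-0.57, 0.34, 1.49, -0.0, 1.32, 2.05]]
foot -60 180 [[-0.57, 0.46, 1.68, -0.0, 1.01, -1.09], [-0.57, 0.34, 1.49, -0.0, 1.32, -1.09]]
mouth 0 0 [[0.38, 0.3, 1.56, -0.0, 1.28, 1.95]]
mouth 0 180 [[0.38, 0.3, 1.56, -0.0, 1.28, -1.19]]
mouth 30 0 [[0.31, 0.28, 1.58, -0.0, 1.27, 1.36]]
mouth 30 180 [[0.31, 0.28, 1.58, -0.0, 1.27, -1.79]]
mouth 45 0 [[0.27, 0.29, 1.57, -0.0, 1.28, 1.06]]
mouth 45 180 [[0.27, 0.29, 1.57, -0.0, 1.28, -2.08]]
mouth 60 0 [[0.25, 0.31, 1.55, -0.0, 1.29, 0.77]]
mouth 60 180 [[0.25, 0.31, 1.55, -0.0, 1.29, -2.37]]
mouth 90 0 [[0.21, 0.36, 1.47, -0.0, 1.31, 0.21]]
mouth 90 180 [None]
```

Run:
```python
from h import *
p=telemetry.current_ee_pos(); q=quat(np.radians(-1.3))
r.move_l([p[0],p[1],.36],vel=.3)
gripper_to(.085,10)
r.move_to([.549,.0868,.30],q)
r.move_l([.549,.0868,.08],vel=.25)
print(telemetry.current_t(),telemetry.current_opening(),telemetry.current_ee_pos())
crop("top",235,145,110,110,5,"a1")
print(r.move_l([.549,.0868,.028],vel=.1,guard=8))
print(telemetry.current_t(),telemetry.current_ee_pos(),telemetry.current_wrist_force())
```

```text
6.35 0.08513932247172787 [0.55003172 0.08705616 0.08106991]
False
7.0667 [0.54954391 0.08680121 0.02849075] [ 0.42407492  0.40830359 -0.75577864]
```

View pics/a1.png

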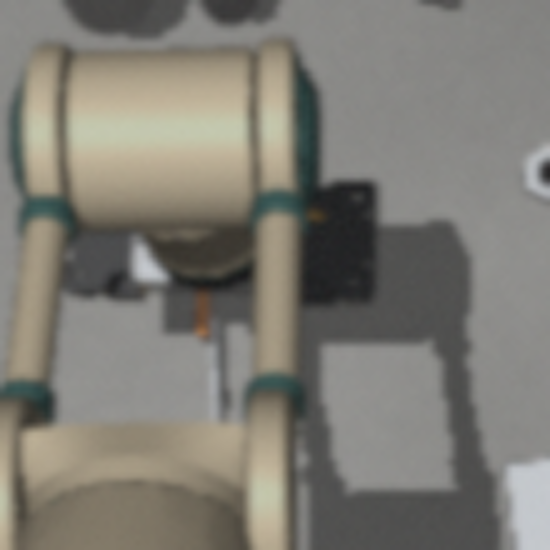

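The arm hides most of the tongs in this view: the left grip's tail end shows at crop (203,320). Descent was free of contact, so I'll squeeze to 52 mm and lift.

Run:
```python
from h import *
gripper_to(.052,40)
print(telemetry.current_opening(),telemetry.current_wrist_force())
r.move_l([.549,.0868,.12],vel=.12); r.hold(.3)
print(telemetry.current_t(),telemetry.current_opening(),telemetry.current_wrist_force())
crop("scene",310,140,150,120,5,"a2")
print([(round(d["score"],2),np.round(d["at"],3)) for d in models.mark_of("tongs_jaws","scene")[:3]])
```

```text
0.05192905147725315 [-0.11831671 -1.27322011  2.50574786]
8.975 0.05210517024490203 [-0.8722257  -0.09242491 -0.87444204]
[(0.75, array([ 0.355, -0.326,  0.017])), (0.62, array([0.626, 0.085, 0.11 ])), (0.51, array([0.292, 0.384, 0.018]))]
```

View pics/a2.png

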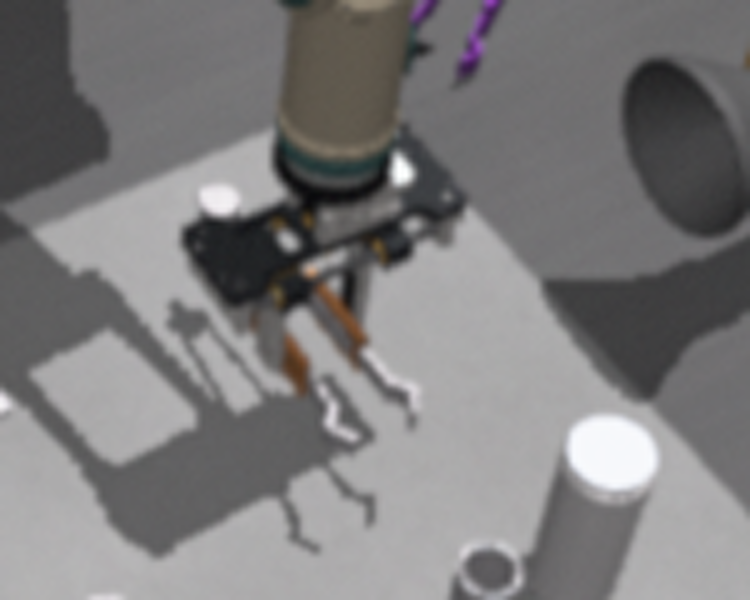

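The scene view shows the tongs held and level, jaws open at crop (340,430) and (412,395). The network puts the jaws at (0.626, 0.085, 0.110), where I expected them. Next: carry above the foot and look before lowering.

Run:
```python
from h import *
a=np.radians(-45); u=np.array([np.cos(a),np.sin(a)]); f=np.array([.585,-.336])
r.move_l([.549,.0868,.17],vel=.15)
r.move_l([*(f-.08*u),.17],rot=quat(a),vel=.2)
r.move_l([*(f-.08*u),.125],vel=.15); r.hold(.3)
print(telemetry.current_t(),telemetry.current_opening(),telemetry.current_ee_pos())
for c,uv in [("scene",(205,190)),("top",(360,140))]:
    j=[*f,.115]
    crop(c,*uv,110,110,5,"b_"+c,proj([[*f,.075],j],c))
    for t in ["tongs_jaws","foot_tube","foot"]: print(c,t,[(round(d["score"],2),np.round(d["at"],3)) for d in models.mark_of(t,c)[:3]])
a=cv2.imread("pics/b_scene.png");b=cv2.imread("pics/b_top.png");cv2.imwrite("pics/b.png",cv2.resize(np.hstack([a,b]),(800,400)))
```

```text
12.2917 0.052053885526831975 [ 0.52890219 -0.27974566  0.12598291]
scene tongs_jaws [(0.78, array([ 0.585, -0.335,  0.118])), (0.64, array([ 0.355, -0.323,  0.018])), (0.58, array([0.293, 0.386, 0.019]))]
scene foot_tube [(0.51, array([ 0.587, -0.33 ,  0.054]))]
scene foot [(0.52, array([ 0.584, -0.338,  0.023])), (0.44, array([ 0.749, -0.161,  0.003]))]
top tongs_jaws [(0.87, array([0.291, 0.388, 0.017]))]
top foot_tube []
top foot []
```

View pics/b.png

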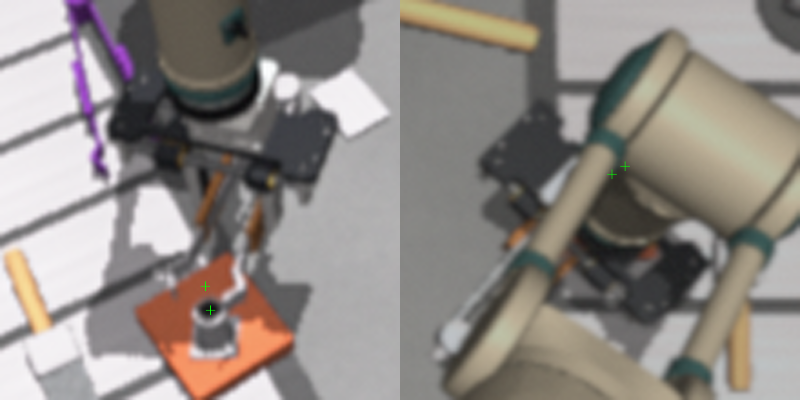

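Jaw tips at crop (172,275) and (238,290) straddle my mark (205,286), and the tube-top mark sits in the tube's bore (210,310). Alignment is good, so I'll lower under guard.

Run:
```python
from h import *
a=np.radians(-45); u=np.array([np.cos(a),np.sin(a)]); f=np.array([.585,-.336])
print(r.move_l([*(f-.08*u),.066],vel=.06,guard=4)); r.hold(.2)
print(telemetry.current_t(),telemetry.current_opening(),telemetry.current_ee_pos(),telemetry.current_wrist_force())
crop("scene",205,220,110,90,6,"c1",proj([[*f,.075]],"scene"))
```

```text
False
14.025 0.05159438325081094 [ 0.52863603 -0.27956458  0.06643742] [ 0.34292319 -0.02411207 -2.69144014]
```

View pics/c1.png

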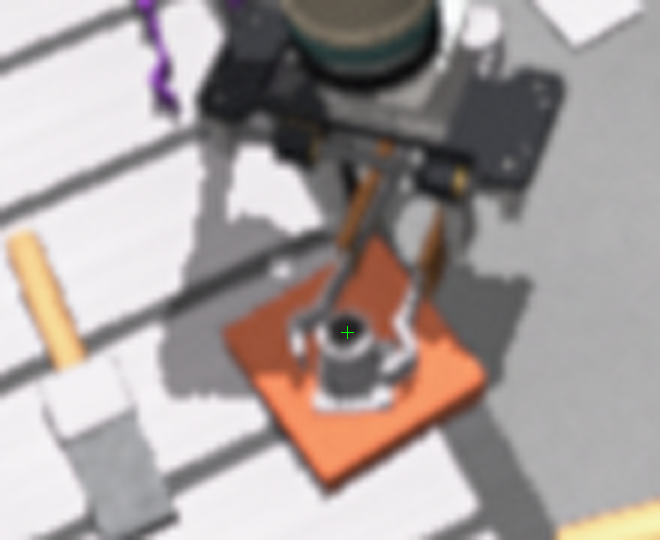

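The jaws straddle the tube (left jaw at crop (300,335), right at (400,355), tube at (347,332)) and the foot is still in place. Closing at 45 N, then lifting.

Run:
```python
from h import *
gripper_to(.02,45); r.hold(.3)
print(telemetry.current_t(),telemetry.current_opening(),telemetry.current_wrist_force())
p=telemetry.current_ee_pos()
r.move_l([p[0],p[1],.16],vel=.08); r.hold(.3)
print(telemetry.current_t(),telemetry.current_opening(),telemetry.current_wrist_force())
crop("scene",205,190,110,110,5,"d1",proj([[.585,-.336,.149]],"scene"))
for t in ["tongs_jaws","foot_tube","foot"]: print(t,[(round(d["score"],2),np.round(d["at"],3)) for d in models.mark_of(t,"scene")[:3]])
```

```text
14.7917 0.035475214878621646 [ 0.73525474 -0.67541695 -1.78177176]
16.4167 0.03523500669298594 [-0.05152065 -0.22087298 -3.40345985]
tongs_jaws [(0.84, array([0.293, 0.382, 0.018])), (0.65, array([ 0.354, -0.322,  0.016])), (0.64, array([ 0.581, -0.334,  0.15 ]))]
foot_tube [(0.5, array([ 0.582, -0.331,  0.146]))]
foot [(0.49, array([ 0.585, -0.334,  0.119]))]
```

View pics/d1.png

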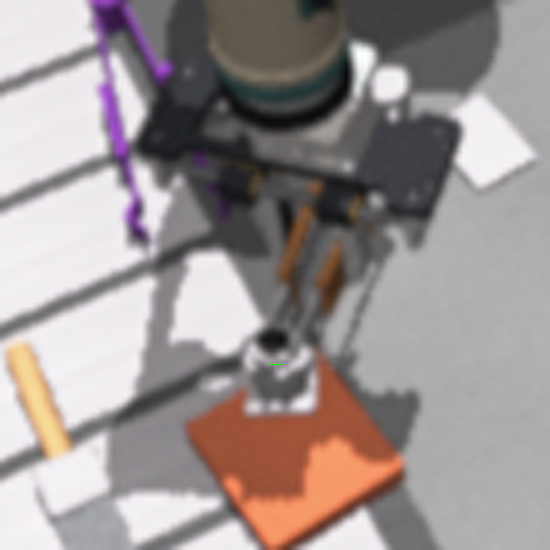

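The foot is lifted off the brick and upright in the jaws at crop (275,365). The opening is 35.2 mm against the expected 36. Carrying it to the mouth with a stop short of it.

Run:
```python
from h import *
a=np.radians(45); u=np.array([np.cos(a),np.sin(a)]); n=np.array([.045,.999]); m=np.array([.587,.352])
p=telemetry.current_ee_pos()
r.move_l([p[0],p[1],.205],vel=.12)
r.move_l([*(m-.17*n-.079*u),.203],rot=quat(a),vel=.15)
r.move_l([*(m-.075*n-.079*u),.203],vel=.08); r.hold(.5)
print(telemetry.current_t(),telemetry.current_opening(),telemetry.current_ee_pos(),telemetry.current_wrist_force())
e=[*(m-.075*n),.191]; print(e)
for c,uv in [("scene",(350,110)),("top",(150,120))]:
    crop(c,*uv,140,120,5,"e_"+c,proj([e,[*m,.19]],c))
    for t in ["tongs_jaws","foot_tube","foot","mouth"]: print(c,t,[(round(d["score"],2),np.round(d["at"],3)) for d in models.mark_of(t,c)[:3]])
A=cv2.imread("pics/e_scene.png");b=cv2.imread("pics/e_top.png");cv2.imwrite("pics/e.png",cv2.resize(np.hstack([A,b]),(800,343)))
```

```text
21.8417 0.03532385715038766 [0.52777559 0.22113988 0.20301133] [ 0.26697572  0.54750354 -2.53894543]
[np.float64(0.583625), np.float64(0.27707499999999996), 0.191]
scene tongs_jaws [(0.85, array([0.582, 0.276, 0.194])), (0.8, array([ 0.354, -0.327,  0.016])), (0.44, array([0.293, 0.387, 0.021]))]
scene foot_tube [(0.63, array([0.585, 0.28 , 0.194]))]
scene foot [(0.67, array([0.583, 0.277, 0.162]))]
scene mouth [(0.86, array([0.588, 0.354, 0.191])), (0.65, array([ 0.402, -0.111,  0.001]))]
top tongs_jaws [(0.82, array([ 0.359, -0.325,  0.016]))]
top foot_tube []
top foot [(0.54, array([ 0.397, -0.108,  0.001]))]
top mouth []
```

View pics/e.png

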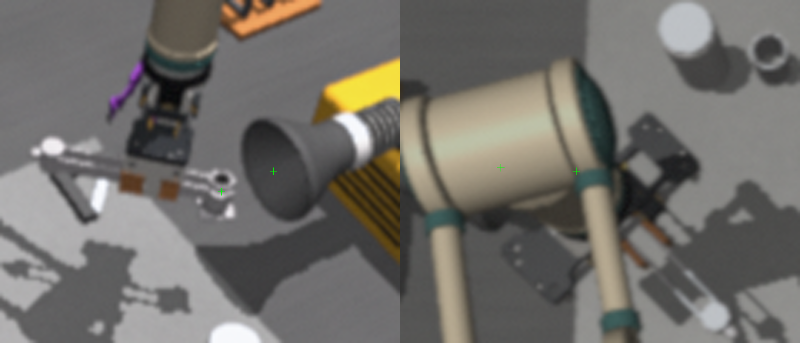

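The foot is upright in the jaws at about (220,190), clear of the mouth. The network puts it at (0.585, 0.280, 0.194), against the mouth centre at (0.588, 0.354, 0.191). That is about 75 mm in front and within a few mm of the centre line. Handing in.

Run:
```python
from h import *
print(np.abs(telemetry.current_dq()).max(),telemetry.current_opening(),telemetry.current_t())
r.sign_off()
```

```text
0.002498071347140846 0.03566417207287408 22.3417
the job is handed in; nothing more can be done
```

I picked up the steel tongs by their wooden grips, closed the jaws on the post foot's tube at 45 N and lifted it off the brick. I handed in at 22.3 s while holding it still in front of the extractor mouth.

My last checks:
- **Position:** the foot's grip point was about 75 mm in front of the mouth and within roughly 5 mm of its centre line, sideways and in height. The jaw middle was within about 5 mm of the grip point.
- **Grip:** the gripper opening stayed at 35–36 mm, against the 36 mm expected with the jaws on the tube. The joints were practically still.
- **Contacts:** I saw no contact with the extractor or the bystanders in the pictures. I did not re-measure the bystanders at the end.
- **Not confirmed:** the arm blocked the top camera at the foot and at the mouth, so those position checks rest on the scene camera alone. They match the arm's own position readings.

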